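Shut and latch the gate of the meter test guard

ROBOT

A 6-joint arm with a two-finger parallel gripper is mounted at the origin on the work surface. World frame = base frame: x ahead of the robot, y to its left, z up, the work surface at z = 0. Lengths are in m, angles in rad, forces in N, time in s.
With the tool pointing down it reaches from about 0.35 to 0.775 m from the base axis. Payload 5.5 kg.
Tool frame: the origin (TCP) lies midway between the tips of the shut fingers; the grasp point (between the pads) lies 19 mm behind it; z points along the fingers, y is the line along which they close (so a half turn about z gives the same grasp; the last joint's range is limited). The gripper opens to 85 mm and grips with 20 to 120 N. Pads are 22 mm wide; open, the fingers measure 114 mm over their backs; the gripper's body (76 mm by 85 mm) begins 54 mm behind the grasp point. The pads swing forward as they close: fully open they stand 13 mm farther back than shut.
Start: joints at [1.021, 0.313, 0.046, 1.304, 0, 1.431], TCP at [0.229, 0.527, 0.231] pointing down, gripper open.
Joint ranges: [-2.76, 2.76], [-0.86, 1.69], [-1.03, 1.26], [-2.2, 2.34], [-1.47, 1.5], [-3.14, 3.14]. Speed limits (rad/s): [2.57, 2.57, 3.14, 3.14, 3.14, 3.14].

INTERFACE

Orientations are given as a unit quaternion [w, x, y, z].
In Python, from workcell import telemetry, imaging, env gives the robot as it stands. The module is installed in compiled form; this text tells all that it offers.
- The arm moves only by the tool step_arm, never from a script. Its argument "moves" is a list of rows, each a list of 3 entries, a list of its own where there are three numbers: the shift along the tool's x, y, z in mm, then the turn, a rotation vector about the tool's x, y, z in rad, then the finger opening in mm, from 0 to 85.4. A call has 1 to 8 rows; each row is the pose to reach, as a shift and turn from the pose commanded when the call began, along the tool's axes at that moment; what a row does not reach only later rows make up. A row lasts 1/12 s, in which the tool goes at most 41.7 mm and 7.16 degrees, less where a joint would pass 70% of its speed; a pose out of reach is approached as far as the arm can. A call with a gripper value outside its range is refused whole. The fingers move at their own pace and stop on an object; "grip_force" is the grip in N (left out, the last holds). Time passes only in rows, so rows that repeat a pose let the fingers close. It gives the time, the measured TCP pose, the force, the opening and the grip force at its end, in the units of the state.
- telemetry.get_state(): the state, without advancing time (a new reading comes with each control period).
- imaging.read_camera(name): name is "side" or "top" or "wrist"; returns the picture (480x640x3 uint8, red, green, blue); there is no depth.
- imaging.camera_params(name): a dict with "camera_matrix" (3x3 intrinsics, pixels), "pose" (4x4, takes a point from camera to world coordinates). Camera axes: x right, y up, looking along -z (the intrinsics and any distortion apply to the point x, -y, -z); pixel columns grow to the right and rows downward; lengths in m; the calibration is good to about 2 mm. The wrist camera is an equidistant fisheye: a pixel r from the principal point sees the ray r / f radians off the axis. A picture is of the moment at which its call begins: read the wrist's pose just before it. camera_params takes no time and is no camera call; for the wrist camera it gives the pose at the moment of the call.
- env.hand_in(): hands the job in; it is judged then, once.
The state is a dict: "clock": time; "joint_pos": joint angles; "qvel": joint speeds; "tau": joint torques, N m; "tcp_pos": TCP position; "orientation": TCP orientation; "wrist_force": force on the tool from outside, world axes, zero at the start; "ft_torque": the same for the moment, N m; "finger_gap": finger opening in m; "grip_force": force on a finger pad.
Only numpy, scipy, OpenCV 4.12 (cv2) and the standard library are available. Lean on these libraries where they do the work, as an engineer would, in place of code of your own. Each camera call takes 0.05 s, during which the arm holds its last target. There are 200 camera calls.

TASK

Get the test guard ready for a pressure test: swing its clear gate shut, lifting the gravity latch bar by its red knob over the nose of the yellow keeper, and let it drop fully into the keeper's notch, so that the gate stays latched by itself. Feel it in gently, without jamming the bar hard against the keeper, and leave the things lying around alone.

Things in the scene. Friction and masses are not known exactly. Their poses are not given: they have to be found in the camera images.
- guard: Test guard fixed to the bench: aluminium-profile frame with clear panes, 240 x 360 x 204 mm (x, y, z), a blue meter body on its port inside. Origin under its centre on the bench, z up; the gate is on its -x side. All offsets in these notes are in this frame, in mm. Gate at 0: the leaf spans y -165 to +161, x -152 to -132, top at z 200. Yaw: -x points roughly along the world's +y, somewhat +x.
- gate_hinge (a point): On the gate's upright hinge axis at bench height, at (-142, +165, 0) in the guard frame. Fixed, axes as the guard's.
- gate (a joint): Gate angle, rad. 0 is shut as drawn; positive is open, the free end swinging outwards to the guard's -x. Stops at -0.031 (rubber bumps) and 1.3. The hinge is slightly stiff, the gate stays where left; moving it takes 0.5 to 4 N at the knob. Gate with bar: about 1 kg. When latched the gate is somewhere between -0.028 and 0.028, by where the keeper sits, with 1.5 mm play either way.
- latch (a joint): Angle of the latch bar about its pivot, rad; the axis is square to the gate's face. Positive is raised. 0 is level: the bar lies on the notch floor. Let go, it sinks (damped, some 0.2 s) to a rest pin at -0.04, where it would strike the nose's front as the gate shuts; upper stop 0.6. Its lower edge clears the keeper's top from 0.08; lying on the keeper's nose or rear land it reads 0.076.
- latch_pivot (a point): Pivot of the latch bar on the outer face of the gate's top rail; at (-161, 0, 180) with the gate at 0; moves with the gate. x is the gate's thickness direction (inwards). The bar is flat steel, 6 mm thick along x and 20 mm high, about 0.26 kg; it runs along -y to 215 mm from the pivot, past the keeper.
- latch_knob (a point): Middle of the red knob standing on the bar, the place to take it: upright cylinder 18 mm in diameter, 28 mm high, on an 8 mm stem. 125 mm from the pivot along the bar and 56 mm above the bar's middle line: at (-161, -125, 236) with gate and latch at 0. x is the gate's thickness direction (inwards), z up the knob. Free from above; the gate's top is 22 mm below the knob's lower end.
- notch_nominal (a point): Where the notch of the yellow keeper is drawn to be: middle of its floor, (-161, -185, 170), outside the latch post. The keeper, bolted through slots, really sits up to 8 mm further in or out along x: not measured, it has to be felt. 8 mm plate on edge; along x from outside: flat nose 18 mm long with a square front, 14 mm above the notch floor; notch 9 mm wide; rear land, as high as the nose.
- meter: Bystander: loose blue cast meter body, 80 mm in diameter, 84 mm high, standing on the bench in front of the gate, beyond its swing. Origin at the centre of its underside.
- bin: Bystander: loose black parts bin with brass fittings, 100 x 160 x 60 mm, on the bench in front of the gate on the latch side. Origin at the centre of its underside.
- screwdriver: Bystander: loose screwdriver, 170 mm long, lying on the guard's clear top. Origin at the middle of its underside.

How it is judged:
By the outcome, as a careful person would: the job done as asked, in the order asked, and still so for the second after the job is handed in, with the robot touching nothing.
It also fails if it takes over 56 s, if anything falls off the work surface, if the arm or the gripper's body presses on something with over 40 N, if the wrist force passes 120 N, or if a joint passes its speed limit or range.

## Working session

There is one attempt and no reset: what is moved stays moved. The work goes in short steps, Python scripts to look and compute and a tool call to move; the robot and the scene stay as the last step left them, time stands still between calls to the robot, and variables do not carry over. Pictures are saved under pics/ and viewed, at most 10 in all, crops included, and the job is handed in when it is done.

Besides the shell and the picture viewer there is one more tool, called as name(argument=value, ...), one argument or row to a line, values as JSON. step_arm: Moves the arm, as the interface text tells. Its arguments: {"type":"object","properties":{"moves":{"type":"array"},"grip_force":{"type":"number"}},"required":["moves"]}

```bash
mkdir -p pics; cat > h.py <<'E'
import numpy as np, cv2
from workcell import telemetry, imaging, env
def snap(n,f):
    P=imaging.camera_params(n); im=imaging.read_camera(n); cv2.imwrite(f'pics/{f}.png',im[:,:,::-1]); return im,P
def ray(P,u,v,fish=False):
    K=np.array(P['camera_matrix']);T=np.array(P['pose'])
    x=(u-K[0,2])/K[0,0];y=(v-K[1,2])/K[1,1]
    if fish:
        r=np.hypot(x,y); s=np.sin(r)/max(r,1e-9); d=np.array([x*s,-y*s,-np.cos(r)])
    else: d=np.array([x,-y,-1.])
    d=T[:3,:3]@d; return T[:3,3],d/np.linalg.norm(d)
def plane(P,u,v,z,fish=False):
    o,d=ray(P,u,v,fish); return o+d*(z-o[2])/d[2]
def tri(*rs):
    A=np.zeros((3,3));b=np.zeros(3)
    for o,d in rs:
        M=np.eye(3)-np.outer(d,d);A+=M;b+=M@o
    p=np.linalg.solve(A,b); return p,[np.linalg.norm(np.cross(p-o,d)) for o,d in rs]
def blobs(im,lo,hi,minA=15):
    m=cv2.inRange(cv2.cvtColor(im,cv2.COLOR_RGB2HSV),lo,hi)
    n,l,s,c=cv2.connectedComponentsWithStats(m); return [(s[i].tolist(),c[i].round(1).tolist()) for i in range(1,n) if s[i,4]>=minA]
E
python3 - <<'E'
from h import *
s=telemetry.get_state();print(s['clock'],s['tcp_pos'],s['orientation'],s['wrist_force'])
for n in('top','side','wrist'):
    im,P=snap(n,n+'0'); print(n,np.array(P['pose']).round(3).tolist(),np.array(P['camera_matrix'])[0])
    print('red',blobs(im,(0,130,80),(8,255,255)),'yel',blobs(im,(22,130,90),(34,255,255)))
E
```

```text
0.0 [0.22882504 0.52698756 0.23040984] [-3.17241322e-04  2.03467406e-01  9.79081323e-01 -8.23104616e-04] [-0.38518482 -0.1518942   0.09821979]
top [[0.02, 0.998, -0.067, 0.476], [-1.0, 0.019, -0.013, 0.042], [-0.012, 0.068, 0.998, 1.136], [0.0, 0.0, 0.0, 1.0]] [462.11231588   0.         318.45956084]
red [([560, 161, 9, 8, 37], [563.9, 164.6]), ([309, 214, 9, 10, 67], [313.2, 218.5]), ([444, 247, 38, 37, 503], [462.4, 265.2])] yel []
side [[0.563, -0.543, 0.623, 1.024], [0.826, 0.372, -0.423, -0.263], [-0.002, 0.753, 0.658, 0.646], [0.0, 0.0, 0.0, 1.0]] [434.85303782   0.         317.72430726]
red [([323, 198, 11, 19, 172], [328.0, 206.6]), ([106, 232, 42, 48, 864], [127.7, 254.9])] yel [([255, 204, 36, 15, 168], [275.8, 208.3]), ([358, 220, 38, 24, 466], [375.1, 231.2]), ([386, 239, 10, 6, 23], [390.3, 242.0])]
wrist [[0.398, -0.872, -0.286, 0.155], [0.917, 0.378, 0.126, 0.559], [-0.002, -0.312, 0.95, 0.374], [0.0, 0.0, 0.0, 1.0]] [371.64829954   0.         317.95146891]
red [] yel []
```

View pics/top0.png

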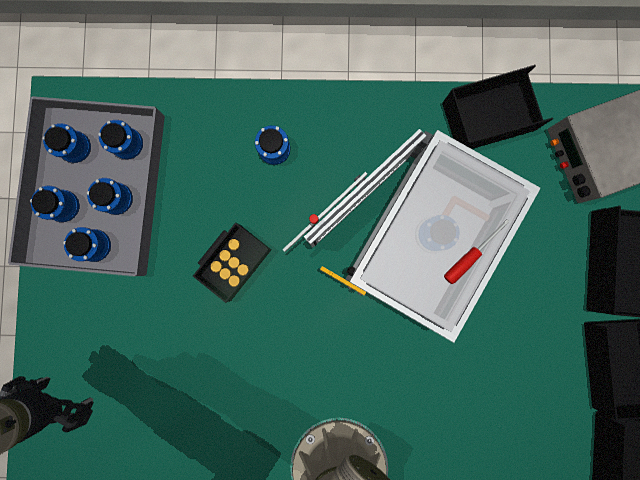

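View pics/side0.png

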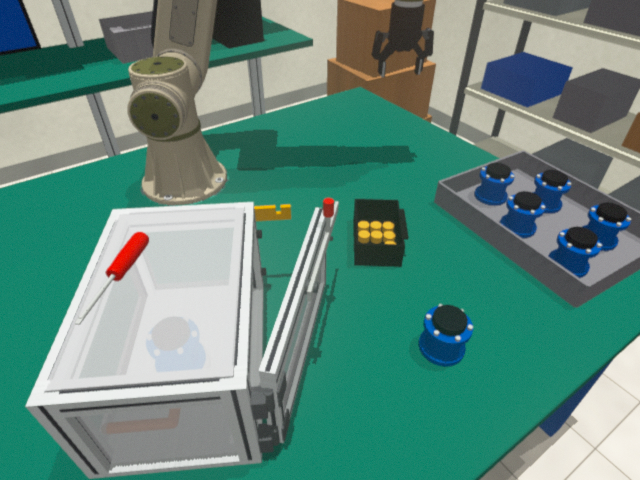

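```bash
python3 - <<'E'
from h import *
K=imaging.camera_params
T,S=K('top'),K('side')
im=cv2.imread('pics/top0.png'); g=cv2.inRange(im,(185,185,185),(255,255,255))
n,l,s,c=cv2.connectedComponentsWithStats(g)
for i in range(1,n):
    if s[i,4]>150 and s[i,0]>250 and s[i,1]<400 and s[i,1]>90: print(s[i])
i=[i for i in range(1,n) if s[i,0]>330 and s[i,0]<360 and s[i,2]>150 and s[i,2]<220 and s[i,1]>90]
for k in i:
    pts=np.argwhere(l==k)[:,::-1]; w=np.array([plane(T,u,v,.204)[:2] for u,v in pts])*1000
    r=cv2.minAreaRect(w.astype(np.float32)); print(r,cv2.boxPoints(r))
k,e=tri(ray(T,313.2,218.5),ray(S,328,206.6)); print('knob',k,e)
a=cv2.resize(im[120:350,270:470],None,fx=2.6,fy=2.6,interpolation=cv2.INTER_CUBIC)[:600]
b=cv2.resize(cv2.imread('pics/side0.png')[190:240,240:350],None,fx=7,fy=7,interpolation=cv2.INTER_CUBIC)
cv2.imwrite('pics/c1.png',b)
m=cv2.inRange(cv2.cvtColor(im,cv2.COLOR_BGR2HSV),(15,100,80),(34,255,255)); m[:255]=0;m[300:]=0;m[:,:300]=0;m[:,380:]=0
p=np.argwhere(m)[:,::-1].astype(np.float32); print('keeper top',len(p),cv2.minAreaRect(p),cv2.boxPoints(cv2.minAreaRect(p)))
E
```

```text
[304 129 117 111 454]
[  350   131   190   211 13093]
[309 134 117 109 469]
[318 172  49  47 156]
((547.0272216796875, -200.6075897216797), (238.72947692871094, 357.4729309082031), 60.88309860229492) [[ 332.79587  -217.91612 ]
 [ 645.0945   -391.86    ]
 [ 761.25854  -183.29906 ]
 [ 448.95996    -9.355194]]
knob [0.5706309  0.06523029 0.23191786] [np.float64(0.00013514563640252614), np.float64(0.0001351456364025956)]
keeper top 220 ((342.62310791015625, 280.2846374511719), (51.47441101074219, 4.589284420013428), 29.744882583618164) [[319.1385  269.50772]
 [321.4154  265.5231 ]
 [366.10773 291.06155]
 [363.8308  295.04617]]
```

View pics/c1.png

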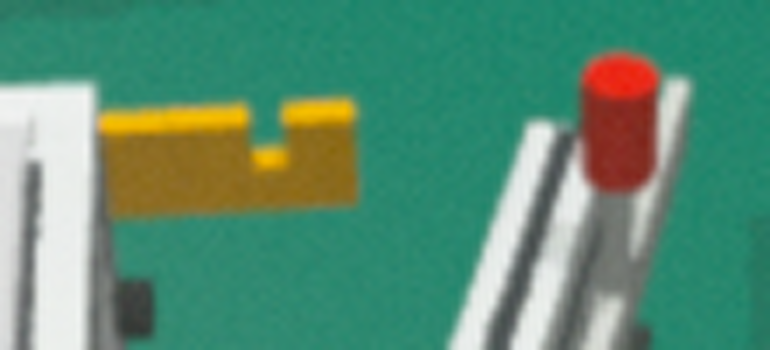

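```bash
cat >> h.py <<'E'
C=np.array([.547,-.2006]); XG=np.array([-.4869,-.8735]); YG=np.array([.8735,-.4869])
def w2g(p): d=np.array(p[:2])-C; return np.array([d@XG,d@YG])*1000
def g2w(x,y): return C+(x*XG+y*YG)/1000
def knob(th,x0=-19,y0=-290):
    c,s=np.cos(th),np.sin(th); return g2w(-142+x0*c+y0*s, 165-x0*s+y0*c)
E
python3 - <<'E'
from h import *
T,S=imaging.camera_params('top'),imaging.camera_params('side')
k=np.array([.5706,.0652]); g=w2g(k)-[-142,165]; print('knob g',w2g(k),np.hypot(*g), 'theta',np.arctan2(-g[0],-g[1])-np.arctan2(19,290))
for nm,(u,v),z in [('nosefront',(356,121),.184),('nosefront top',(352,99),.184),('noserear',(283,125),.184),('landfront',(249,128),.184),('noserear top',(283,104),.184),('landfront top',(246,106),.184),('floor L',(252,168),.170),('floor R',(289,166),.170)]:
    p=plane(S,240+u/7-.5+.07,190+v/7-.5+.07,z); print(nm,w2g(p).round(1))
for u,v in [(319.1,269.5),(321.4,265.5),(366.1,291.1),(363.8,295.0)]: print('top',w2g(plane(T,u,v,.184)).round(1))
for th in (0.,.2,.4,.45): print(th,knob(th))
E
```

```text
knob g [-243.66714 -108.80342] 292.06937559332715 theta 0.2901117724518875
nosefront [-184.5 -178.5]
nosefront top [-183.9 -188.1]
noserear [-166.  -178.5]
landfront [-157.4 -178.1]
noserear top [-166.2 -187.6]
landfront top [-156.8 -187.6]
floor L [-157.3 -179.7]
floor R [-166.8 -179.7]
top [-183.7 -189.8]
top [-183.7 -180.3]
top [ -78.4 -179.3]
top [ -78.5 -188.6]
0.0 [0.5162034 0.000896 ]
0.2 [0.55241795 0.04623857]
0.4 [0.5969188  0.08348258]
0.45 [0.60913714 0.09134619]
```

step_arm(
  moves=[
    [[-20, -12, -40], [0, 0, 0], 85],
    [[-55, -32, -60], [0, 0, 0.05], 85],
    [[-90, -52, -60], [0, 0, 0.1], 85],
    [[-125, -72, -60], [0, 0, 0.15], 85],
    [[-160, -92, -60], [0, 0, 0.2], 85],
    [[-195, -113, -60], [0, 0, 0.25], 85],
    [[-230, -133, -60], [0, 0, 0.3], 85],
    [[-265, -153, -60], [0, 0, 0.387], 85],
  ],
)

```text
clock: 0.82
tcp_pos: [0.4119, 0.2796, 0.2912]
orientation: [0.0, 0.389, 0.921, 0.0]
wrist_force: [0.7, 0.3, -0.5]
finger_gap: 0.0848
grip_force: 0.0
```

```bash
cat >> h.py <<'E'
def rel(p):
    from scipy.spatial.transform import Rotation as R
    s=telemetry.get_state(); q=np.array(s['orientation']); r=R.from_quat(q[[1,2,3,0]])
    ty=r.as_matrix()[:,1]
    print('t',s['clock'],'tcp',np.round(s['tcp_pos'],4),'tool y deg',np.degrees(np.arctan2(ty[1],ty[0])).round(2),'z',r.as_matrix()[:,2].round(3),'F',np.round(s['wrist_force'],1))
    print('shift tool mm',(r.inv().apply(np.array(p)-s['tcp_pos'])*1000).round(1))
E
python3 -c "
from h import *
rel([.5706,.0652,.275])"
```

```text
t 0.8167 tcp [0.4119 0.2796 0.2912] tool y deg 44.2 z [ 0.  0. -1.] F [ 0.7  0.3 -0.5]
shift tool mm [-264.4  -35.7   16.2]
```

step_arm(
  moves=[
    [[-35, -5, 0], [0, 0, 0], 85],
    [[-75, -10, 0], [0, 0, 0], 85],
    [[-115, -15, 0], [0, 0, 0], 85],
    [[-155, -20, 0], [0, 0, 0], 85],
    [[-195, -26, 0], [0, 0, 0], 85],
    [[-235, -32, 0], [0, 0, 0], 85],
    [[-264, -36, 0], [0, 0, 0], 85],
    [[-264, -36, 0], [0, 0, 0], 85],
  ],
)

```text
clock: 1.48
tcp_pos: [0.5729, 0.0628, 0.2898]
orientation: [0.0, 0.391, 0.921, -0.001]
wrist_force: [0.6, 0.6, -0.6]
finger_gap: 0.0849
grip_force: 0.0
```

```bash
python3 - <<'E'
from h import *
ims={n:snap(n,n+'1') for n in('top','side','wrist')}
R=[]
for n in ims:
    im,P=ims[n]; bl=blobs(im,(0,130,80),(8,255,255)); print(n,bl)
rel([.5706,.0652,.275])
E
```

```text
top [([561, 162, 8, 6, 28], [564.7, 164.3]), ([444, 247, 38, 37, 493], [462.6, 264.9])]
side [([323, 198, 11, 19, 177], [328.3, 207.2]), ([106, 232, 42, 48, 864], [127.7, 254.9])]
wrist [([302, 240, 31, 41, 1017], [317.5, 260.4]), ([24, 353, 38, 64, 1251], [42.8, 381.3])]
t 1.6333 tcp [0.5696 0.0675 0.2907] tool y deg 44.3 z [-0.002  0.001 -1.   ] F [-0.1 -0.3  0.9]
shift tool mm [-2.4 -0.8 15.7]
```

View pics/wrist1.png

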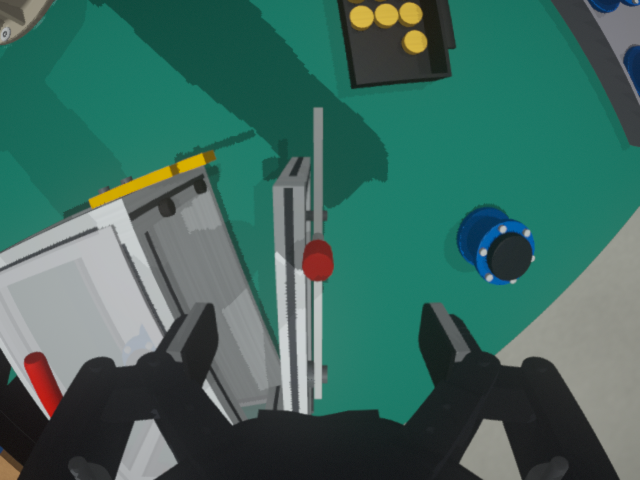

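Wrist view: knob at (317,260), centred between the fingers, with the bar running straight up the picture, so the heading is right. Keeper is at (155,180).

```bash
python3 - <<'E'
from h import *
P=imaging.camera_params('wrist'); p=plane(P,317.5,260.4,.2345,True);print(p)
print(tri(ray(P,317.5,260.4,True),ray(imaging.camera_params('side'),328.2,206.9)))
rel([.5706,.0652,.213])
E
```

```text
[0.56913727 0.06646372 0.2345    ]
(array([0.57022847, 0.06556134, 0.23094289]), [np.float64(0.00016150299114745884), np.float64(0.0001615029911475004)])
t 1.6333 tcp [0.5696 0.0675 0.2907] tool y deg 44.3 z [-0.002  0.001 -1.   ] F [-0.1 -0.3  0.9]
shift tool mm [-2.5 -0.8 77.7]
```

step_arm(
  moves=[
    [[-2, -0.5, 25], [0, 0, 0], 85],
    [[-2, -0.5, 50], [0, 0, 0], 60],
    [[-2, -0.5, 70], [0, 0, 0], 45],
    [[-2, -0.5, 77], [0, 0, 0], 40],
    [[-2, -0.5, 77], [0, 0, 0], 40],
    [[-2, -0.5, 77], [0, 0, 0], 30],
  ],
  grip_force=25,
)

```text
clock: 2.13
tcp_pos: [0.5706, 0.0668, 0.215]
orientation: [0.0, 0.387, 0.922, 0.0]
wrist_force: [0.6, 0.0, 0.5]
finger_gap: 0.0308
grip_force: 0.0
```

step_arm(
  moves=[
    [[0, 0, 0], [0, 0, 0], 24],
    [[0, 0, 0], [0, 0, 0], 20],
    [[0, 0, 0], [0, 0, 0], 15],
    [[0, 0, 0], [0, 0, 0], 10],
    [[0, 0, 0], [0, 0, 0], 10],
  ],
  grip_force=25,
)

```text
clock: 2.55
tcp_pos: [0.5718, 0.0661, 0.216]
orientation: [0.001, 0.388, 0.922, 0.001]
wrist_force: [-0.4, 1.1, 6.5]
finger_gap: 0.0169
grip_force: 25.5
```

```bash
python3 - <<'E'
from h import *
s=telemetry.get_state(); print(s['finger_gap'],s['grip_force'])
rel([.5706,.0652,.213])
print(w2g(s['tcp_pos']))
E
```

```text
0.016949524869236086 25.538483262062073
t 2.55 tcp [0.5718 0.0661 0.216 ] tool y deg 44.36 z [ 0.003  0.001 -1.   ] F [-0.4  1.1  6.5]
shift tool mm [ 0.3 -1.5  3. ]
[-245.0089092  -108.14634078]
```

```bash
cat >> h.py <<'E'
from scipy.spatial.transform import Rotation as R
TH0,PH0=.293,-.04
def ideal(th,ph):
    # TCP pose in guard frame (mm) for gate th, latch ph; at gate 0 first. tool axes in gate frame: x=-y, y=+-x
    # gate frame at th: hinge at (-142,165); knob grip: TCP 20mm below the knob centre+4 at PH0
    piv=np.array([-19,-165,180.]); t0=piv+[0,-127.1,36.]  # rel. hinge, at PH0, TCP z 216
    M0=np.column_stack([[0,-1,0],[1,0,0],[0,0,-1]]) ; M0[:,1]*=np.linalg.det(M0)
    Rp=R.from_rotvec([-(ph-PH0),0,0]); Rh=R.from_rotvec([0,0,-th])
    return Rh.apply(piv+Rp.apply(t0-piv)), (Rh*Rp).as_matrix()@M0
def moves(frm,wps):
    p0,m0=ideal(*frm)
    for w in wps:
        p,m=ideal(*w); print(np.round(w,3),(m0.T@(p-p0)).round(1).tolist(),R.from_matrix(m0.T@m).as_rotvec().round(3).tolist())
def est():
    s=telemetry.get_state(); p=w2g(s['tcp_pos'])-[-142,165]; q=np.array(s['orientation']);ty=R.from_quat(q[[1,2,3,0]])
    z=ty.as_matrix()[:,2]; g=p-19*1000*0
    F=s['wrist_force']; print('t',round(s['clock'],2),'tcp rel hinge',p.round(1),'z',round(s['tcp_pos'][2]*1000,1),'Fg',np.round([F[:2]@XG,F[:2]@YG,F[2]],1),'gap',round(s['finger_gap']*1000,1),s['grip_force'].__round__(1) if s['grip_force'] else 0)
E
python3 - <<'E'
from h import *
print(ideal(.293,-.04)[1]); est()
moves((.293,-.04),[(.293,p) for p in(-.02,.02,.06,.1,.13,.15)])
moves((.293,.15),[(t,.15) for t in(.285,.265,.24,.215,.19,.165,.14,.12)])
moves((.12,.15),[(t,.15) for t in(.105,.09,.075,.06,.045,.03,.02,.015)])
print(ideal(.12,.15),ideal(.015,.15),ideal(0,.15))
E
```

```text
Traceback (most recent call last):
  File "h.py", line 39, in ideal
    M0=np.column_stack([[0,-1,0],[1,0,0],[0,0,-1]]) ; M0[:,1]*=np.linalg.det(M0)
                                                      ^^^^^^^^^^^^^^^^^^^^^^^^^^
numpy._core._exceptions._UFuncOutputCastingError: Cannot cast ufunc 'multiply' output from dtype('float64') to dtype('int64') with casting rule 'same_kind'
```

```bash
sed -i 's/M0\[:,1\]\*=np.linalg.det(M0)/M0=M0*np.array([1.,np.linalg.det(M0),1.])/' h.py
python3 - <<'E'
from h import *
print(ideal(.293,-.04)); est()
moves((.293,-.04),[(.293,p) for p in(-.02,.02,.06,.1,.13,.15)])
moves((.293,.15),[(t,.15) for t in(.285,.265,.24,.215,.19,.165,.14,.12)])
moves((.12,.15),[(t,.15) for t in(.105,.09,.075,.06,.045,.03,.02,.015)])
print(ideal(.293,.15)[0],ideal(.12,.15)[0],ideal(.015,.15)[0])
E
```

```text
(array([-102.55622938, -274.16350927,  216.        ]), array([[-0.28882567, -0.95738171,  0.        ],
       [-0.95738171,  0.28882567,  0.        ],
       [ 0.        ,  0.        , -1.        ]]))
t 2.55 tcp rel hinge [-103.  -273.1] z 216.0 Fg [-0.8 -0.9  6.5] gap 16.9 25.5
[ 0.293 -0.02 ] [-0.7, 0.0, -2.5] [-0.0, 0.02, 0.0]
[0.293 0.02 ] [-2.4, 0.0, -7.6] [-0.0, 0.06, -0.0]
[0.293 0.06 ] [-4.2, 0.0, -12.5] [-0.0, 0.1, -0.0]
[0.293 0.1  ] [-6.3, 0.0, -17.4] [0.0, 0.14, -0.0]
[0.293 0.13 ] [-7.9, -0.0, -21.0] [-0.0, 0.17, 0.0]
[0.293 0.15 ] [-9.1, 0.0, -23.4] [-0.0, 0.19, 0.0]
[0.285 0.15 ] [0.1, -2.3, 0.0] [0.002, -0.0, -0.008]
[0.265 0.15 ] [0.4, -7.9, 0.1] [0.005, -0.0, -0.027]
[0.24 0.15] [0.6, -15.0, 0.1] [0.01, -0.0, -0.052]
[0.215 0.15 ] [0.6, -22.1, 0.1] [0.015, -0.0, -0.077]
[0.19 0.15] [0.4, -29.2, 0.1] [0.019, -0.0, -0.101]
[0.165 0.15 ] [0.1, -36.3, 0.0] [0.024, 0.0, -0.126]
[0.14 0.15] [-0.4, -43.4, -0.1] [0.029, -0.0, -0.15]
[0.12 0.15] [-0.9, -49.0, -0.2] [0.033, -0.0, -0.17]
[0.105 0.15 ] [0.2, -4.2, 0.0] [0.003, -0.0, -0.015]
[0.09 0.15] [0.4, -8.5, 0.1] [0.006, -0.0, -0.029]
[0.075 0.15 ] [0.6, -12.8, 0.1] [0.008, -0.0, -0.044]
[0.06 0.15] [0.6, -17.0, 0.1] [0.011, -0.0, -0.059]
[0.045 0.15 ] [0.6, -21.3, 0.1] [0.014, -0.0, -0.074]
[0.03 0.15] [0.6, -25.5, 0.1] [0.017, -0.0, -0.088]
[0.02 0.15] [0.5, -28.3, 0.1] [0.019, 0.0, -0.098]
[0.015 0.15 ] [0.4, -29.8, 0.1] [0.02, -0.0, -0.103]
[ -99.93190684 -265.46456489  239.35611802] [ -52.74357293 -278.7040307   239.35611802] [ -23.24291062 -282.69699029  239.35611802]
```

step_arm(
  moves=[
    [[-0.7, 0, -2.5], [0, 0.02, 0], 10],
    [[-2.4, 0, -7.6], [0, 0.06, 0], 10],
    [[-4.2, 0, -12.5], [0, 0.1, 0], 10],
    [[-6.3, 0, -17.4], [0, 0.14, 0], 10],
    [[-7.9, 0, -21], [0, 0.17, 0], 10],
    [[-9.1, 0, -23.4], [0, 0.19, 0], 10],
    [[-9.1, 0, -23.4], [0, 0.19, 0], 10],
  ],
)

```text
clock: 3.13
tcp_pos: [0.577, 0.0596, 0.2381]
orientation: [-0.09, 0.387, 0.917, 0.038]
wrist_force: [-3.3, 4.1, 4.6]
finger_gap: 0.017
grip_force: 25.6
```

```bash
python3 -c "
from h import *
est()"
```

```text
t 3.13 tcp rel hinge [ -99.9 -265.5] z 238.1 Fg [-2.  -4.8  4.6] gap 17.0 25.6
```

step_arm(
  moves=[
    [[0.1, -2.3, 0], [0.002, 0, -0.008], 10],
    [[0.4, -7.9, 0.1], [0.005, 0, -0.027], 10],
    [[0.6, -15, 0.1], [0.01, 0, -0.052], 10],
    [[0.6, -22.1, 0.1], [0.015, 0, -0.077], 10],
    [[0.4, -29.2, 0.1], [0.019, 0, -0.101], 10],
    [[0.1, -36.3, 0], [0.024, 0, -0.126], 10],
    [[-0.4, -43.4, -0.1], [0.029, 0, -0.15], 10],
    [[-0.9, -49, -0.2], [0.033, 0, -0.17], 10],
  ],
)

```text
clock: 3.8
tcp_pos: [0.5421, 0.0244, 0.238]
orientation: [-0.091, 0.305, 0.948, 0.029]
wrist_force: [-2.8, 2.8, 2.0]
finger_gap: 0.0173
grip_force: 25.5
```

```bash
python3 - <<'E'
from h import *
est(); im,P=snap('wrist','w2'); S=snap('side','s2')
a=cv2.imread('pics/s2.png')[150:270,220:380]; b=cv2.imread('pics/w2.png')[0:400,100:500]
cv2.imwrite('pics/c2.png',np.hstack([cv2.resize(a,(533,400)),b[:,:260]]))
E
```

```text
t 3.8 tcp rel hinge [ -52.2 -278.9] z 238.0 Fg [-1.1 -3.8  2. ] gap 17.3 25.5
```

View pics/c2.png

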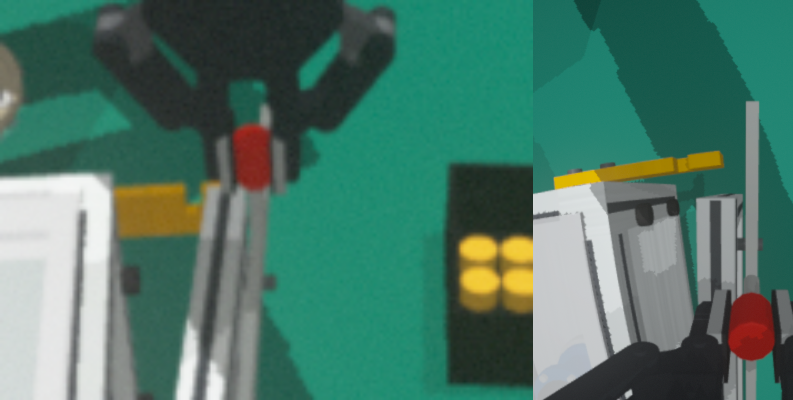

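Side crop: the knob is held at (253,155), and the bar is raised and still outside the nose. Wrist crop: bar at (752,150), keeper nose end at (722,158).

step_arm(
  moves=[
    [[0.2, -4.2, 0], [0.003, 0, -0.015], 10],
    [[0.4, -8.5, 0.1], [0.006, 0, -0.029], 10],
    [[0.6, -12.8, 0.1], [0.008, 0, -0.044], 10],
    [[0.6, -17, 0.1], [0.011, 0, -0.059], 10],
    [[0.6, -21.3, 0.1], [0.014, 0, -0.074], 10],
    [[0.6, -25.5, 0.1], [0.017, 0, -0.088], 10],
    [[0.5, -28.3, 0.1], [0.019, 0, -0.098], 10],
    [[0.4, -29.8, 0.1], [0.02, 0, -0.103], 10],
  ],
)

```text
clock: 4.57
tcp_pos: [0.5244, 0.0009, 0.238]
orientation: [-0.093, 0.255, 0.962, 0.025]
wrist_force: [-3.8, 3.4, 3.2]
finger_gap: 0.0173
grip_force: 25.6
```

```bash
python3 - <<'E'
from h import *
est(); im,P=snap('wrist','w3')
b=cv2.imread('pics/w3.png')[60:260,180:430]
cv2.imwrite('pics/c3.png',cv2.resize(b,(750,600),interpolation=cv2.INTER_CUBIC))
moves((.015,.15),[(.015,p) for p in (.14,.12,.11,.10)])
E
```

```text
t 4.57 tcp rel hinge [ -23.  -282.8] z 238.0 Fg [-1.2 -5.   3.2] gap 17.3 25.6
[0.015 0.14 ] [0.4, -0.0, 1.3] [0.0, -0.01, -0.0]
[0.015 0.12 ] [1.0, 0.0, 3.8] [0.0, -0.03, -0.0]
[0.015 0.11 ] [1.3, 0.0, 5.1] [0.0, -0.04, -0.0]
[0.015 0.1  ] [1.6, -0.0, 6.4] [-0.0, -0.05, 0.0]
```

View pics/c3.png

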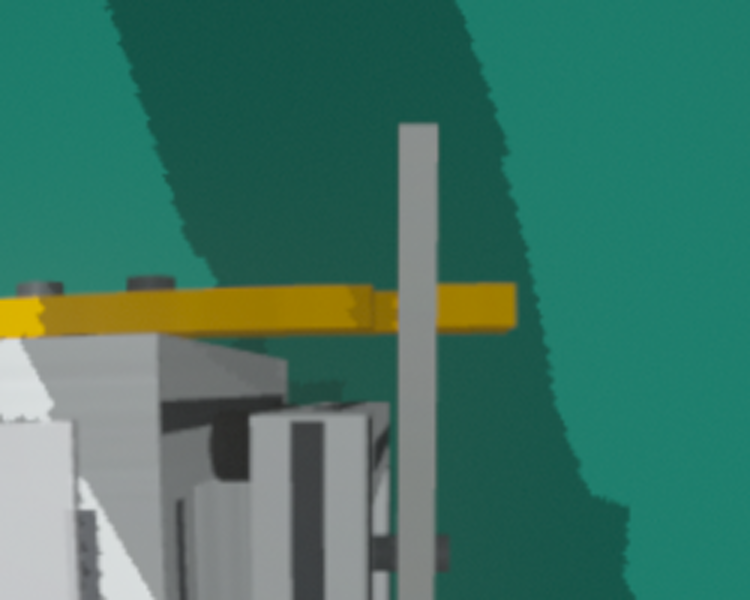

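Wrist crop: bar at columns 399–438, notch at 373–421. The nose spans 421–516, so the notch centre is about 4 mm further in (θ≈0.0035).

```bash
python3 - <<'E'
from h import *
moves((.015,.15),[(.012,.145),(.009,.135),(.006,.12),(.0035,.105),(.0035,.095)])
moves((.0035,.095),[(.0035,p) for p in(.088,.08,.074,.068,.064)])
moves((.0035,.064),[(.0035,p) for p in(.056,.048,.04,.03,.02,.012,.006,.003)])
print(ideal(.0035,.095)[0],ideal(.0035,.064)[0],ideal(.0035,.003)[0])
E
```

```text
[0.012 0.145] [0.2, -0.9, 0.6] [0.001, -0.005, -0.003]
[0.009 0.135] [0.6, -1.7, 1.9] [0.001, -0.015, -0.006]
[0.006 0.12 ] [1.2, -2.6, 3.9] [0.002, -0.03, -0.009]
[0.004 0.105] [1.7, -3.3, 5.8] [0.002, -0.045, -0.011]
[0.004 0.095] [2.0, -3.3, 7.1] [0.002, -0.055, -0.011]
[0.004 0.088] [0.2, 0.0, 0.9] [0.0, -0.007, -0.0]
[0.004 0.08 ] [0.5, 0.0, 1.9] [0.0, -0.015, 0.0]
[0.004 0.074] [0.7, -0.0, 2.7] [0.0, -0.021, -0.0]
[0.004 0.068] [0.9, 0.0, 3.4] [-0.0, -0.027, 0.0]
[0.004 0.064] [1.1, 0.0, 4.0] [0.0, -0.031, -0.0]
[0.004 0.056] [0.3, -0.0, 1.0] [0.0, -0.008, 0.0]
[0.004 0.048] [0.6, 0.0, 2.0] [-0.0, -0.016, -0.0]
[0.004 0.04 ] [0.8, 0.0, 3.1] [0.0, -0.024, 0.0]
[0.004 0.03 ] [1.2, 0.0, 4.3] [-0.0, -0.034, 0.0]
[0.004 0.02 ] [1.5, 0.0, 5.6] [0.0, -0.044, -0.0]
[0.004 0.012] [1.7, 0.0, 6.7] [0.0, -0.052, 0.0]
[0.004 0.006] [1.9, 0.0, 7.4] [0.0, -0.058, 0.0]
[0.004 0.003] [2.0, 0.0, 7.8] [0.0, -0.061, -0.0]
[ -20.00122566 -286.03005579  232.77887645] [ -20.0067476  -287.60774617  229.00007193] [ -20.01640402 -290.36671238  221.43033906]
```

step_arm(
  moves=[
    [[0.2, -0.9, 0.6], [0.001, -0.005, -0.003], 10],
    [[0.6, -1.7, 1.9], [0.001, -0.015, -0.006], 10],
    [[1.2, -2.6, 3.9], [0.002, -0.03, -0.009], 10],
    [[1.7, -3.3, 5.8], [0.002, -0.045, -0.011], 10],
    [[2.0, -3.3, 7.1], [0.002, -0.055, -0.011], 10],
    [[2.0, -3.3, 7.1], [0.002, -0.055, -0.011], 10],
    [[2.0, -3.3, 7.1], [0.002, -0.055, -0.011], 10],
  ],
)

```text
clock: 5.2
tcp_pos: [0.52, -0.0003, 0.2313]
orientation: [-0.066, 0.25, 0.966, 0.017]
wrist_force: [-4.9, 4.0, 3.4]
finger_gap: 0.0175
grip_force: 25.5
```

step_arm(
  moves=[
    [[0.2, 0, 0.9], [0, -0.007, 0], 10],
    [[0.5, 0, 1.9], [0, -0.015, 0], 10],
    [[0.7, 0, 2.7], [0, -0.021, 0], 10],
    [[0.9, 0, 3.4], [0, -0.027, 0], 10],
    [[1.1, 0, 4], [0, -0.031, 0], 10],
    [[1.1, 0, 4], [0, -0.031, 0], 10],
  ],
)

```text
clock: 5.7
tcp_pos: [0.5186, 0.0005, 0.2273]
orientation: [-0.051, 0.251, 0.967, 0.013]
wrist_force: [-4.5, 3.4, 2.8]
finger_gap: 0.0172
grip_force: 25.6
```

```bash
python3 -c "
from h import *
est()"
```

```text
t 5.7 tcp rel hinge [ -19.8 -287.7] z 227.3 Fg [-0.8 -5.6  2.8] gap 17.2 25.6
```

No force rise on going past 0.076, so the bar is entering the notch.

step_arm(
  moves=[
    [[0.3, 0, 1], [0, -0.008, 0], 10],
    [[0.6, 0, 2], [0, -0.016, 0], 10],
    [[0.8, 0, 3.1], [0, -0.024, 0], 10],
    [[1.2, 0, 4.3], [0, -0.034, 0], 10],
    [[1.5, 0, 5.6], [0, -0.044, 0], 10],
    [[1.5, 0, 5.6], [0, -0.044, 0], 10],
  ],
)

```text
clock: 6.2
tcp_pos: [0.5169, 0.0015, 0.2218]
orientation: [-0.03, 0.251, 0.968, 0.007]
wrist_force: [-4.5, 3.7, 2.5]
finger_gap: 0.017
grip_force: 25.5
```

```bash
python3 - <<'E'
from h import *
est(); snap('wrist','w4')
b=cv2.imread('pics/w4.png')[60:260,180:430]
cv2.imwrite('pics/c4.png',cv2.resize(b,(750,600),interpolation=cv2.INTER_CUBIC))
E
```

```text
t 6.2 tcp rel hinge [ -19.8 -289.7] z 221.8 Fg [-1.1 -5.7  2.5] gap 17.0 25.5
```

View pics/c4.png

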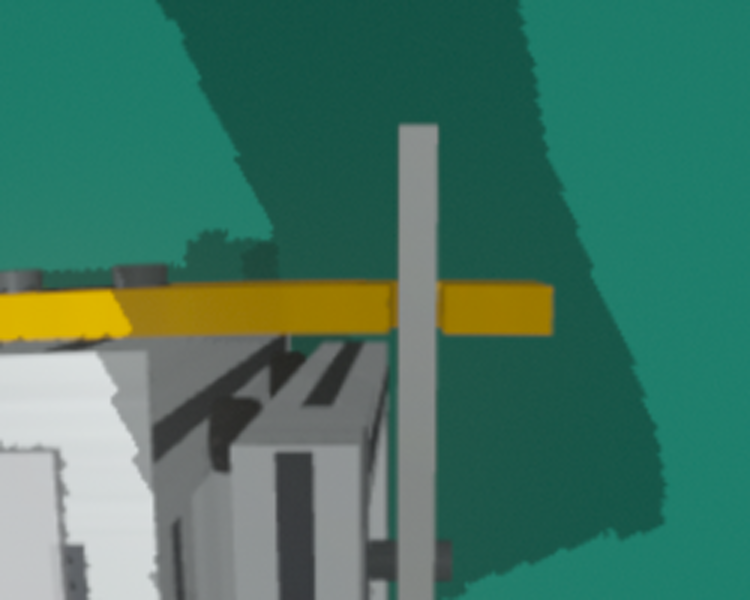

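The bar (399–438) sits centred between the land (391) and the nose (444). Next I lower it the last bit, release, and back off upwards.

step_arm(
  moves=[
    [[0.2, 0, 0.7], [0, -0.006, 0], 10],
    [[0.4, 0, 1.4], [0, -0.011, 0], 10],
    [[0.5, 0, 1.9], [0, -0.015, 0], 10],
    [[0.5, 0, 1.9], [0, -0.015, 0], 10],
  ],
)

```text
clock: 6.58
tcp_pos: [0.5168, 0.0015, 0.221]
orientation: [-0.022, 0.251, 0.968, 0.006]
wrist_force: [-4.3, 3.5, 8.5]
finger_gap: 0.0168
grip_force: 26.1
```

step_arm(
  moves=[
    [[0, 0, 0], [0, 0, 0], 22],
    [[0, 0, 0], [0, 0, 0], 30],
    [[0, 0, 0], [0, 0, 0], 36],
    [[0, 0, 0], [0, 0, 0], 40],
    [[0, 0, 0], [0, 0, 0], 40],
  ],
)

```text
clock: 7.0
tcp_pos: [0.5172, 0.001, 0.2197]
orientation: [-0.022, 0.251, 0.968, 0.005]
wrist_force: [0.6, -0.5, 0.4]
finger_gap: 0.0398
grip_force: 0.0
```

```bash
python3 - <<'E'
from h import *
est()
im,P=snap('side','s5'); print(blobs(im,(0,130,80),(8,255,255)))
a=cv2.imread('pics/s5.png')[150:270,200:360]; cv2.imwrite('pics/c5.png',cv2.resize(a,(800,600),interpolation=cv2.INTER_CUBIC))
E
```

```text
t 7.0 tcp rel hinge [ -19.6 -289.2] z 219.7 Fg [0.2 0.8 0.4] gap 39.8 0
[([271, 193, 11, 19, 180], [276.1, 201.8]), ([106, 232, 42, 48, 867], [127.6, 255.0])]
```

View pics/c5.png

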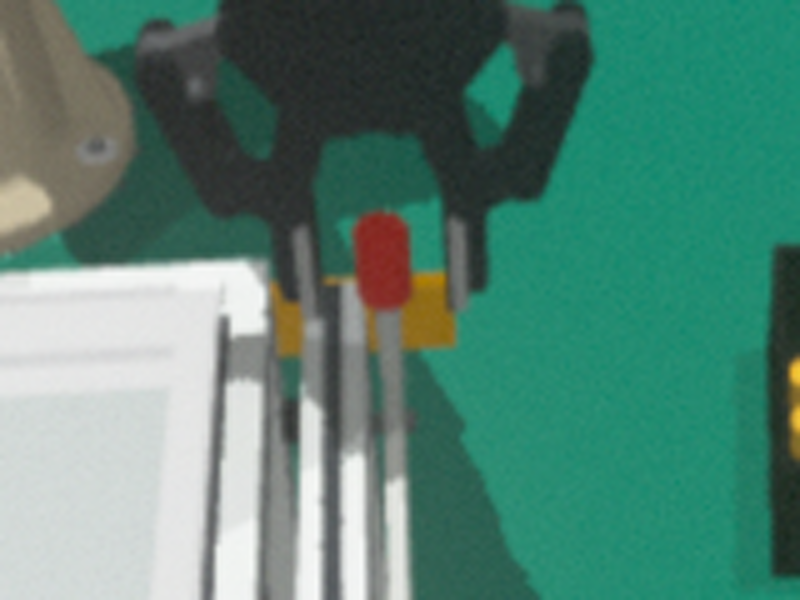

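The floor contact was felt as a gentle rise of about 6 N. The fingers are now open and clear of the knob, which stands at (382,260). Retreating.

step_arm(
  moves=[
    [[0, 0, -10], [0, 0, 0], 40],
    [[0, 0, -25], [0, 0, 0], 40],
    [[0, 0, -45], [0, 0, 0], 40],
    [[0, 0, -70], [0, 0, 0], 40],
    [[0, 0, -95], [0, 0, 0], 40],
    [[0, 0, -100], [0, 0, 0], 40],
    [[0, 0, -100], [0, 0, 0], 40],
    [[0, 0, -100], [0, 0, 0], 40],
  ],
)

```text
clock: 7.72
tcp_pos: [0.5212, -0.0009, 0.32]
orientation: [-0.022, 0.251, 0.968, 0.005]
wrist_force: [0.8, 0.4, -0.7]
finger_gap: 0.04
grip_force: 0.0
```

```bash
python3 - <<'E'
from h import *
est()
im,S=snap('side','s6'); b=blobs(im,(0,130,80),(8,255,255)); print(b)
iw,W=snap('wrist','w6'); c=blobs(iw,(0,130,80),(8,255,255)); print(c)
u=min(c,key=lambda t:abs(t[1][0]-318))[1]
p,e=tri(ray(S,*min(b,key=lambda t:abs(t[1][0]-276))[1]),ray(W,*u,True)); print('knob g',w2g(p),p[2]*1000,e)
a=cv2.imread('pics/s6.png')[150:270,200:360]; w=cv2.imread('pics/w6.png')[100:340,200:440]
cv2.imwrite('pics/c6.png',np.hstack([cv2.resize(a,(400,300)),cv2.resize(w,(300,300))]))
E
```

```text
t 7.72 tcp rel hinge [ -19.8 -284.8] z 320.0 Fg [-0.7  0.5 -0.7] gap 40.0 0
[([271, 193, 11, 19, 180], [276.1, 201.6]), ([106, 232, 42, 48, 867], [127.7, 255.0])]
[([305, 226, 28, 36, 799], [318.4, 244.2]), ([64, 281, 26, 88, 2028], [77.2, 322.8])]
knob g [-161.35094578 -124.22521217] 236.05783513349218 [np.float64(0.00013273151023630598), np.float64(0.00013273151023630744)]
```

View pics/c6.png

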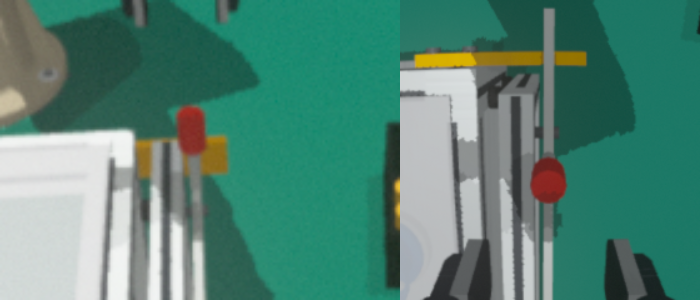

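The knob measures (-161.4, -124.2, 236.1) in the guard frame, against (-161, -125, 236) for latched. So the bar lies on the notch floor, and the gripper is clear.

```bash
python3 -c "
from workcell import env
print(env.hand_in())"
```

```text
the job is handed in; nothing more can be done
None
```

The gate is shut and its latch bar lies fully in the keeper's notch, with the arm clear and nothing else touched; the job was handed in at about 8 s, and no verdict came back.

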